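# Check the bioprinter's stop button and rearm it

### The arm

A 6-joint arm with a two-finger parallel gripper is mounted at the origin on the work surface. World frame = base frame: x ahead of the robot, y to its left, z up, the work surface at z = 0. Lengths are in mm, angles in rad, forces in N, time in s.
With the tool pointing down it reaches from about 300 to 775 mm from the base axis. Payload 14.6 kg.
Tool frame: the origin (TCP) lies on the centre line of the jaws, within the pads' length; the fingertips stand manip.finger_overhang ahead of it and the grasp point (between the pads) lies 11 mm behind it (manip.finger_overhang is the distance from the TCP to the fingertips, in mm); y points along the fingers, x is the direction in which the jaws open and shut, and the axes are right-handed (so a half turn about y gives the same grasp; the last joint's range is limited). The gripper opens to 94 mm and grips with 3 to 60 N. Pads are 16 mm wide; open, the fingers measure 119 mm over their backs; the gripper's body (75 mm by 177 mm) begins 78 mm behind the grasp point.
Start: joints at [1.282, 0.3, 1.521, -0, 1.321, -0.067], TCP at [120.99, 536.517, 213.446] pointing down, gripper open.
Joint ranges: [-3.03, 3.03], [-0.79, 2.21], [0.23, 2.52], [-1.04, 4.18], [0, 3.07], [-2.55, 2.55]. Speed limits (rad/s): [2.22, 2.22, 2.57, 3.14, 3.14, 3.14].

### API

Orientations are given as [roll, pitch, yaw] about the fixed x, y, z axes, in that order (R = Rz(yaw) Ry(pitch) Rx(roll)).
In Python, from cell import monitor, viewer, ticket, manip gives the robot as it stands.
- The arm moves only by the shell command python3 -m jog 'ROWS' [FORCE]. ROWS is JSON, a list of rows, each an object of numbers: "grip": the finger opening in cm, from 0 to 9.4; "dx", "dy", "dz": the shift along the tool's x, y, z in cm; "spin": the turn about the tool's y in degrees. In form: [{"grip": .., "dx": .., "dy": .., "dz": .., "spin": ..}, ...]. A call has 1 to 20 rows; each row is the pose to reach, as a shift and turn from the pose commanded when the call began, along the tool's axes at that moment; what a row does not reach only later rows make up. A row lasts 1/8 s, in which the tool goes at most 62.5 mm and 10.7 degrees, less where a joint would pass 70% of its speed; a pose out of reach is approached as far as the arm can. A call with a gripper value outside its range is refused whole. The fingers move at their own pace and stop on an object; FORCE is the grip in N (left out, the last holds). Time passes only in rows, so rows that repeat a pose let the fingers close. It gives the time, the measured TCP pose, the force and the opening at its end, in the units of the state.
- monitor.read_state(): the state, without advancing time (a new reading comes with each control period).
- viewer.camera(name): name is "scene" or "top" or "wrist"; returns a dict with "color" (384x512x3 uint8, red, green, blue), "vertical_fov" (degrees; the focal length in pixels is half the picture's height over the tangent of half this angle, whatever the lens; pixels are square), "cx", "cy" (the principal point, pixels), "rvec" (rotation vector, rad) and "tvec" (3), from world to camera coordinates, as OpenCV has them. Camera axes: x right, y down, z forward; pixel columns grow to the right and rows downward; lengths in mm; the calibration is good to about 2 mm. A picture is of the moment at which its call begins. There is no depth.
- ticket.sign_off(): hands the job in, once; it reports no verdict.
The state is a dict: "clock": time; "joints": joint angles; "qd": joint speeds; "effort": joint torques, N m; "eef_pos": TCP position; "eef_rot": TCP orientation; "wrist_force": force on the tool from outside, world axes, zero at the start; "moment": the same for the moment, N m; "finger_gap": finger opening in mm.
Only numpy, scipy, OpenCV 4.12 (cv2) and the standard library are available. Lean on these libraries where they do the work, as an engineer would, in place of code of your own. Each camera call takes 0.05 s, during which the arm holds its last target. There are 200 camera calls.

### The job

Do the morning check of the printer's stop button: press the big mushroom button all the way in so that it latches, then twist it clockwise by pushing its raised bar sideways with a fingertip until it springs out again, and then press the small round reset button on the other box fully in and let go. Nothing is to be grasped: do not pull the mushroom upward, and leave the jar, the cup and the dish standing where they are.

Things in the scene. Friction and masses are not known exactly. Their poses are not given: they have to be found in the camera images.
- stop_box: Grey box fixed to the bench, 110 x 110 mm, 70 mm high, on a thin 130 mm rubber mat; origin at the centre of its underside, z up. The mushroom button stands upright in the middle of its top.
- stop_top (a point): Centre of the top of the raised bar on the black mushroom button, 120 mm above the bench when out, 112 mm when latched in. The bar crosses the head through its middle: 54 mm long along this frame's x, 12 mm wide along y, 20 mm tall. z is up, the axis of pressing and twisting. The frame moves and turns with the button; at the start x points within 0.6 rad of straight away from the robot.
- stop_head (a point): Centre of the flat top of the mushroom head at the foot of the bar, 20 mm below stop_top; same axes. The head is a disc 62 mm in diameter and 14 mm thick; its underside is 16 mm above the box when out. It rises 8 mm on springing out, so a fingertip beside the bar should be about 10 mm above the latched head.
- stop_press (a joint): How far the mushroom is in, m: 0 = out, 0.008 = latched in, 0.0092 = hard stop. Pressing down meets up to about 4.5 N; past half way (0.004) it snaps in by itself and stays in when let go. Pulling it up above 0 is not wanted.
- stop_twist (a joint): How far the mushroom is turned, rad: 0 = rest, grows clockwise seen from above (the bar's end at -x of its frame moves towards +y), to 1.2; a light spring returns it to 0. With the button latched, turning past about 0.3 raises it by an inner cam, about 8 mm per rad; at 0.6 to 0.8 it springs out (a finger rubbing on the bar can hold it 2 mm short till let go). Needs under 0.12 N m in all.
- reset_box: Grey box fixed to the bench, 80 x 80 mm, 50 mm high, with the small reset button in the middle of its top; origin at the centre of its underside, z up.
- reset_top (a point): Centre of the flat top of the small round black reset button: 28 mm in diameter, 72 mm above the bench, in an aluminium collar 44 mm in diameter whose rim is 10 mm below the button's top.
- reset (a joint): How far the reset button is pressed, m: 0 = up, 0.006 = fully in; spring return, 5 N when fully in, 1.5 N to start.
- jar: Loose glass jar with a white cap, 48 mm in diameter, 70 mm high; origin at the centre of its underside.
- cup: Loose steel cup, 70 mm in diameter, 80 mm high; origin at the centre of its underside.
- dish: Loose white lidded dish, 90 mm in diameter, 18 mm high; origin at the centre of its underside.
There are look-alikes about, which are no part of the job. What is shaped like the cup but pink is not meant.

How it is judged:
By the outcome, as a careful person would: the job done as asked, in the order asked, and still so for the second after the job is handed in, with the robot touching nothing.
It also fails if it takes over 51 s, if anything falls off the work surface, if the arm or the gripper's body presses on something with over 40 N, if the wrist force passes 120 N, or if a joint passes its speed limit or range.

## Working session

There is one attempt and no reset: what is moved stays moved. The work goes in short steps, Python scripts to look and compute and a shell command to move; the robot and the scene stay as the last step left them, time stands still between calls to the robot, and variables do not carry over. Pictures are saved under pics/ and viewed, about 8 in all and at most 12, crops included, and the job is handed in when it is done.

```bash
mkdir -p pics; ls; cat > h.py <<'E'
import numpy as np, cv2
from cell import monitor, viewer, ticket, manip
def cam(n,save=None):
    c=viewer.camera(n)
    c['f']=c['color'].shape[0]/2/np.tan(np.radians(c['vertical_fov'])/2)
    c['R']=cv2.Rodrigues(np.array(c['rvec'],float))[0]; c['t']=np.array(c['tvec'],float).ravel()
    if save: cv2.imwrite(save,c['color'][:,:,::-1])
    return c
def ray(c,u,v,z):
    d=c['R'].T@np.array([(u-c['cx'])/c['f'],(v-c['cy'])/c['f'],1]); o=-c['R'].T@c['t']
    return o+d*(z-o[2])/d[2]
def proj(c,p):
    q=c['R']@np.array(p,float)+c['t']; return q[:2]/q[2]*c['f']+[c['cx'],c['cy']]
E
python3 - <<'E'
from h import *
a=cam('top'); b=cam('scene')
im=np.hstack([a['color'],b['color']])[:,:,::-1]
cv2.imwrite('pics/1.png',cv2.resize(a['color'][:,:,::-1],(768,576),interpolation=cv2.INTER_CUBIC))
cv2.imwrite('pics/2.png',cv2.resize(b['color'][:,:,::-1],(768,576),interpolation=cv2.INTER_CUBIC))
print(monitor.read_state(),manip.finger_overhang)
for c in(a,b):print(-c['R'].T@c['t'],c['f'],c['cx'],c['cy'],c['R'][2])
E
```

```text
pics
{'clock': 0.1, 'joints': array([ 1.28239901e+00,  3.00415364e-01,  1.52150923e+00, -4.42980542e-05,
        1.32070714e+00, -6.66076780e-02]), 'qd': array([-0.00032046, -0.00093523, -0.00287452,  0.00018851,  0.00037657,
        0.00159244]), 'effort': array([ 1.83366465e-03, -5.32642508e+01, -3.53283942e+01,  7.09458673e-02,
        2.34556018e-02, -6.42832561e-05]), 'eef_pos': array([120.94013546, 536.3063084 , 212.94729392]), 'eef_rot': array([-1.57076998e+00,  1.03963336e-03,  1.34901768e+00]), 'wrist_force': array([ 0.05739968, -1.23773012,  0.19284369]), 'moment': array([-0.04468799, -0.062069  ,  0.01319522]), 'finger_gap': 94.08649128421382} 8.0
[585.14204497   4.44097574 777.06812617] 349.8573975706157 259.6879447107733 186.3056162984263 [ 0.08257142  0.00894093 -0.99654504]
[985.90891228 425.57241262 879.43561973] 453.7753604447966 252.7842455049582 188.89663965102037 [-0.35535241 -0.45534279 -0.81632568]
```

View pics/1.png

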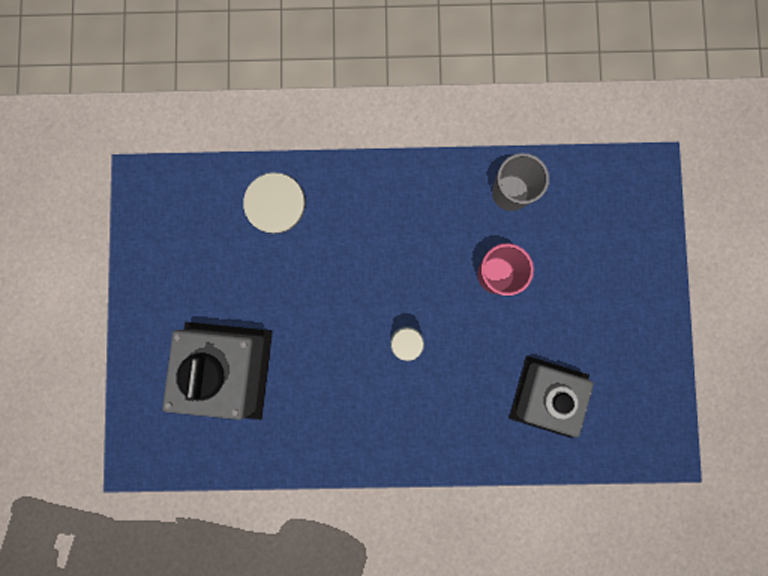

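View pics/2.png

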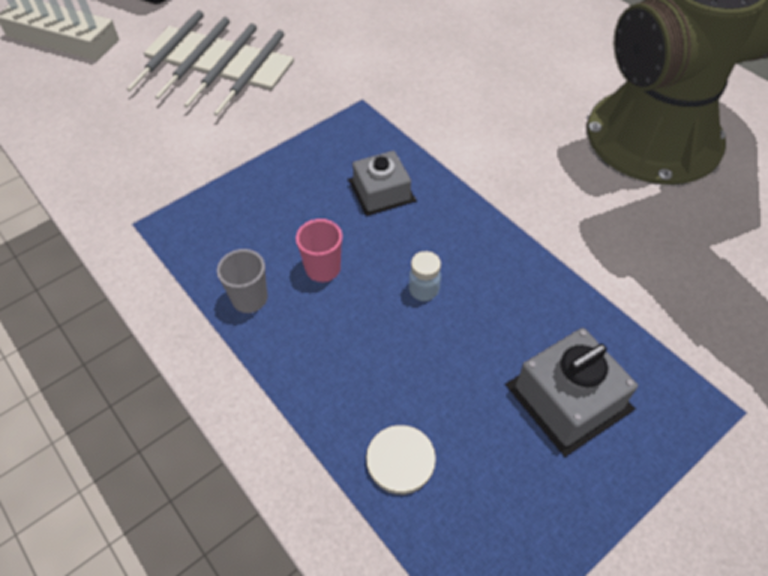

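Top view (in 768-px picture): stop_box with black mushroom at about (200,376); reset_box at about (562,402). Candidates for the stop button: only (200,376), round head with a bar. For reset: only (562,402), black button in an aluminium collar. The pink cup (507,269) is the look-alike of the steel cup (522,178). Next is a close crop.

```bash
python3 - <<'E'
from h import *
a=cam('top'); b=cam('scene')
def crop(c,u,v,w,k): return cv2.resize(c['color'][v:v+w,u:u+w,::-1],(k,k),interpolation=cv2.INTER_CUBIC)
cv2.imwrite('pics/3.png',np.vstack([np.hstack([crop(a,105,215,80,300),crop(a,335,230,80,300)]),np.hstack([crop(b,335,210,100,300),crop(b,225,90,60,300)])]))
# reset: aluminium collar rim z=62, dark button z=72
def blob(c,box,lo,hi,):
    u,v,w,h=box; g=c['color'][v:v+h,u:u+w].max(2); m=((g>=lo)&(g<=hi)).astype(np.uint8)
    n,l,s,ce=cv2.connectedComponentsWithStats(m)
    return [(s[i,4],s[i,:4]+[u,v,0,0],ce[i]+[u,v]) for i in range(1,n) if s[i,4]>15]
for r in blob(a,(355,250,40,40),0,60)+[0]+blob(a,(355,250,40,40),150,255)+[1]+blob(a,(112,225,45,48),0,50)+[2]+blob(a,(112,225,45,48),140,255):
    print(r)
print(ray(a,374.5,268,72),ray(a,134,251,100))
E
```

```text
(np.int32(22), array([382, 250,  11,   3]), array([387.95454545, 250.63636364]))
(np.int32(152), array([368, 262,  15,  14]), array([375.09868421, 268.26315789]))
(np.int32(32), array([355, 282,  23,   8]), array([365.40625, 286.0625 ]))
0
(np.int32(155), array([364, 258,  21,  21]), array([373.57419355, 268.30322581]))
1
(np.int32(721), array([118, 235,  32,  32]), array([133.87933426, 250.45769764]))
2
(np.int32(41), array([126, 240,   4,  25]), array([127.53658537, 252.19512195]))
[ 476.91411676 -213.06856573   72.        ] [521.5204821  254.20988862 100.        ]
```

View pics/3.png

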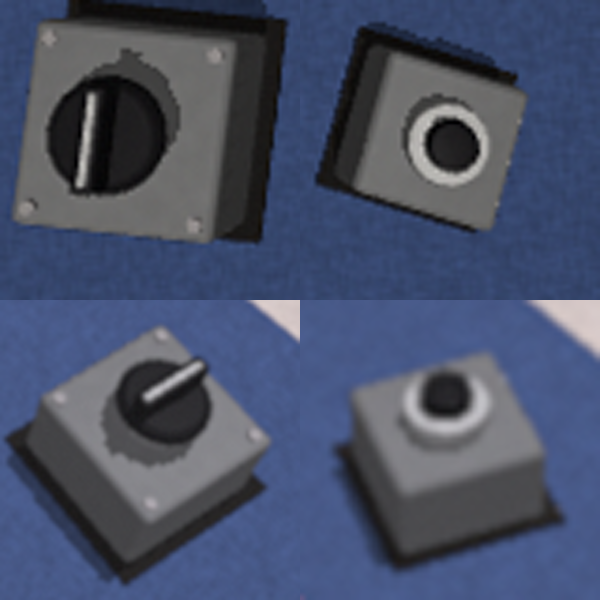

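Crop: the choice is right. It shows the black mushroom with its bar and a bright stripe along the bar's top (top-camera pixel (127.5,252)), and the reset button in its collar at (375,268). Next I compute the positions, using both views for the stripe.

```bash
python3 - <<'E'
from h import *
from scipy.spatial.transform import Rotation as Ro
a=cam('top'); b=cam('scene')
def stripe(c,box,lo,z):
    u,v,w,h=box; m=(c['color'][v:v+h,u:u+w].max(2)>lo).astype(np.uint8)
    n,l,s,ce=cv2.connectedComponentsWithStats(m)
    i=1+s[1:,4].argmax(); 
    (x,y),(W,H),ang=cv2.minAreaRect(np.argwhere(l==i)[:,::-1].astype(np.float32))
    p=np.argwhere(l==i)[:,::-1]+[u,v]
    P=np.array([ray(c,*q,z)[:2] for q in p]); ctr=P.mean(0)
    e=np.linalg.svd(P-ctr)[2]; d=e[0]*np.sign(e[0][0]); t=(P-ctr)@d
    mid=ctr+d*(t.max()+t.min())/2
    print('stripe',s[i],ce[i]+[u,v],ctr,mid,'len',np.ptp(t),'yaw',np.arctan2(d[1],d[0]))
stripe(a,(118,235,32,32),115,120)
stripe(b,(375,228,33,30),115,120)
print('head',ray(a,133.5,250.5,100),ray(a,133.5,250.5,95))
for c,bx in((a,(364,258,22,22)),(b,(240,98,30,26))):
    u,v,w,h=bx; g=c['color'][v:v+h,u:u+w].max(2); m=(g<70).astype(np.uint8)
    n,l,s,ce=cv2.connectedComponentsWithStats(m); i=1+s[1:,4].argmax(); q=ce[i]+[u,v]
    print('reset',s[i],q,ray(c,*q,72),ray(c,*q,67))
s=monitor.read_state(); R=Ro.from_euler('xyz',s['eef_rot']).as_matrix(); print(R.round(3))
E
```

```text
stripe [ 7  5  5 25 51] [127.39215686 252.37254902] [521.11950005 259.15883889] [521.76193869 259.08271698] len 44.57578527530272 yaw -0.11793911134616344
stripe [  0   0  33  30 172] [398.1627907  238.12790698] [515.04034724 266.02311451] [514.92897288 264.87985271] len 78.96488392516252 yaw 1.473684686153268
head [522.4873458  255.18329657 100.        ] [522.02465456 257.03497376  95.        ]
reset [  4   4  15  14 155] [375.13548387 268.36774194] [ 476.17658236 -214.28737894   72.        ] [ 475.40385233 -215.83849398   67.        ]
reset [10  7  9  8 63] [253.71428571 108.52380952] [ 478.01112122 -213.77883255   72.        ] [ 474.8659925  -217.73797944   67.        ]
[[ 0.22  -0.    -0.975]
 [ 0.975 -0.     0.22 ]
 [-0.    -1.     0.   ]]
```

```bash
python3 -m jog '[{"grip":0,"dx":-9,"dy":0,"dz":-22,"spin":-6},{"grip":0,"dx":-18.3,"dy":0,"dz":-45.2,"spin":-6},{"grip":0,"dx":-18.3,"dy":0,"dz":-45.2,"spin":-6},{"grip":0,"dx":-18.3,"dy":0,"dz":-45.2,"spin":-6},{"grip":0,"dx":-18.3,"dy":0,"dz":-45.2,"spin":-6},{"grip":0,"dx":-18.3,"dy":2,"dz":-45.2,"spin":-6},{"grip":0,"dx":-18.3,"dy":5,"dz":-45.2,"spin":-6},{"grip":0,"dx":-18.3,"dy":5,"dz":-45.2,"spin":-6},{"grip":0,"dx":-18.3,"dy":5,"dz":-45.2,"spin":-6},{"grip":0,"dx":-18.3,"dy":5,"dz":-45.2,"spin":-6},{"grip":0,"dx":-18.3,"dy":5,"dz":-45.2,"spin":-6},{"grip":0,"dx":-18.3,"dy":5,"dz":-45.2,"spin":-6},{"grip":0,"dx":-18.3,"dy":5,"dz":-45.2,"spin":-6}]' 20
python3 - <<'E'
from h import *
c=cam('wrist','pics/4.png'); b=cam('scene')
cv2.imwrite('pics/4.png',np.hstack([cv2.resize(c['color'][:,:,::-1],(440,330)),cv2.resize(b['color'][170:290,320:440,::-1],(330,330),interpolation=2)]))
print(proj(b,(521.5,258.5,120)),proj(c,(521.5,258.5,120)))
s=monitor.read_state();print(s['eef_pos'],s['eef_rot'],s['wrist_force'],s['clock'])
E
```

```text
clock: 1.92
eef_pos: [521.4, 259.0, 163.8]
eef_rot: [-1.571, -0.0, 1.455]
wrist_force: [0.3, -0.3, 1.1]
finger_gap: 1.1
[392.73877114 237.1875891 ] [259.22889171 212.96792792]
[521.53121313 258.80408189 163.63140982] [-1.57104280e+00 -1.62999426e-04  1.45413528e+00] [-0.34657796  0.08302548 -0.44879799] 2.025
```

View pics/4.png

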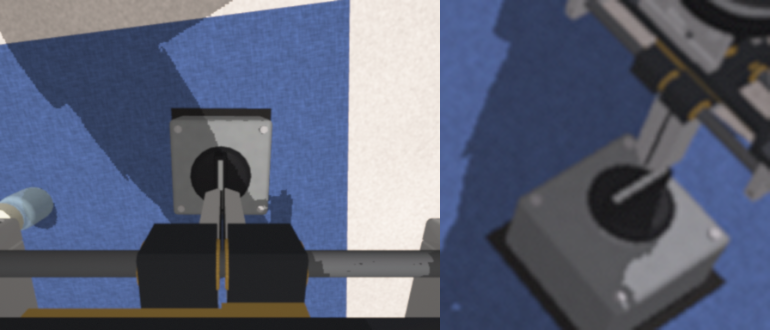

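The wrist view shows the bar in line with the finger gap (220,175), and the scene view shows the tips above it. Now I press.

```bash
python3 -m jog '[{"dy":2},{"dy":3},{"dy":3.5},{"dy":3.8},{"dy":4.1},{"dy":4.3},{"dy":4.45},{"dy":4.45},{"dy":4.45}]'; python3 -m jog '[{"dy":0.05},{"dy":0.1},{"dy":0.1}]'
```

```text
validation failed for argument at $[0]...
validation failed for argument at $[0]...
```

```bash
python3 -m jog '[{"grip":0,"dx":0,"dy":2,"dz":0,"spin":0},{"grip":0,"dx":0,"dy":3,"dz":0,"spin":0},{"grip":0,"dx":0,"dy":3.5,"dz":0,"spin":0},{"grip":0,"dx":0,"dy":3.8,"dz":0,"spin":0},{"grip":0,"dx":0,"dy":4.1,"dz":0,"spin":0},{"grip":0,"dx":0,"dy":4.3,"dz":0,"spin":0},{"grip":0,"dx":0,"dy":4.45,"dz":0,"spin":0},{"grip":0,"dx":0,"dy":4.45,"dz":0,"spin":0},{"grip":0,"dx":0,"dy":4.45,"dz":0,"spin":0}]'; python3 -m jog '[{"grip":0,"dx":0,"dy":0.05,"dz":0,"spin":0},{"grip":0,"dx":0,"dy":0.1,"dz":0,"spin":0},{"grip":0,"dx":0,"dy":0.1,"dz":0,"spin":0}]'
```

```text
clock: 3.15
eef_pos: [521.8, 258.6, 119.2]
eef_rot: [-1.571, -0.0, 1.454]
wrist_force: [-0.2, -0.2, 3.5]
finger_gap: 0.4
clock: 3.52
eef_pos: [522.0, 258.7, 119.0]
eef_rot: [-1.572, -0.001, 1.454]
wrist_force: [-2.9, -0.4, 11.7]
finger_gap: 0.6
```

```bash
python3 -m jog '[{"grip":0,"dx":0,"dy":-1,"dz":0,"spin":0},{"grip":0,"dx":0,"dy":-2,"dz":0,"spin":0},{"grip":0,"dx":-1.2,"dy":-2,"dz":0.9,"spin":0},{"grip":0,"dx":-2.4,"dy":-2,"dz":1.8,"spin":0},{"grip":0,"dx":-2.4,"dy":-2,"dz":1.8,"spin":0},{"grip":0,"dx":-2.4,"dy":-1,"dz":1.8,"spin":0},{"grip":0,"dx":-2.4,"dy":0,"dz":1.8,"spin":0},{"grip":0,"dx":-2.4,"dy":0.6,"dz":1.8,"spin":0},{"grip":0,"dx":-2.4,"dy":0.87,"dz":1.8,"spin":0},{"grip":0,"dx":-2.4,"dy":0.87,"dz":1.8,"spin":0},{"grip":0,"dx":-2.4,"dy":0.87,"dz":1.8,"spin":0}]'
python3 - <<'E'
from h import *
c=cam('wrist'); b=cam('scene');a=cam('top')
f=lambda c,u,v,w,k:cv2.resize(c['color'][v:v+w,u:u+w,::-1],(k,k),interpolation=2)
cv2.imwrite('pics/5.png',np.hstack([f(c,156,130,200,395),f(b,345,190,90,395)]))
for z in(120,112):print(proj(b,(521.5,258.7,z)))
E
```

```text
clock: 4.9
eef_pos: [501.1, 236.9, 109.5]
eef_rot: [-1.571, -0.0, 1.454]
wrist_force: [0.2, -0.1, 0.3]
finger_gap: 0.4
[392.82001276 237.25898253]
[391.82293548 239.31128712]
```

View pics/5.png

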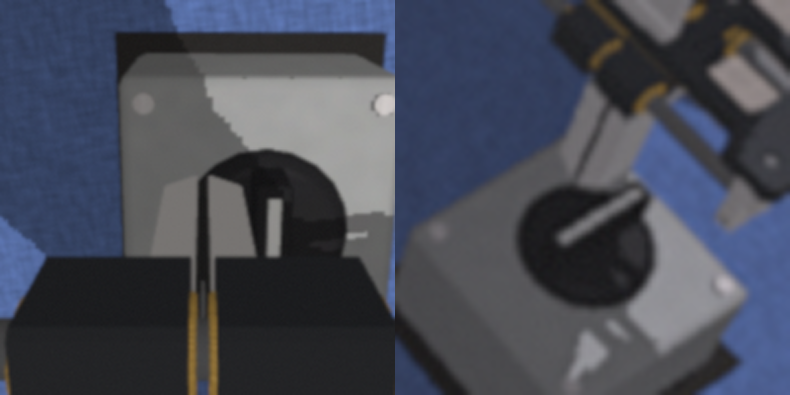

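The scene view shows the fingertip beside the near (-x) end of the bar, on its -y side, with the mushroom down. Next I push along an arc, spinning with the bar.

```bash
python3 -m jog '[{"grip":0,"dx":0.3,"dy":0,"dz":0,"spin":0},{"grip":0,"dx":0.55,"dy":0,"dz":0,"spin":0},{"grip":0,"dx":0.72,"dy":0,"dz":0.15,"spin":5},{"grip":0,"dx":0.89,"dy":0,"dz":0.29,"spin":10},{"grip":0,"dx":1.09,"dy":0,"dz":0.41,"spin":15},{"grip":0,"dx":1.28,"dy":0,"dz":0.52,"spin":20},{"grip":0,"dx":1.49,"dy":0,"dz":0.6,"spin":25},{"grip":0,"dx":1.7,"dy":0,"dz":0.68,"spin":30},{"grip":0,"dx":1.92,"dy":0,"dz":0.73,"spin":35},{"grip":0,"dx":2.14,"dy":0,"dz":0.77,"spin":40},{"grip":0,"dx":2.36,"dy":0,"dz":0.77,"spin":45},{"grip":0,"dx":2.59,"dy":0,"dz":0.77,"spin":50},{"grip":0,"dx":2.59,"dy":0,"dz":0.77,"spin":50}]'
python3 - <<'E'
from h import *
c=cam('wrist'); b=cam('scene')
f=lambda c,u,v,w,k:cv2.resize(c['color'][v:v+w,u:u+w,::-1],(k,k),interpolation=2)
cv2.imwrite('pics/6.png',np.hstack([f(c,156,130,200,395),f(b,345,190,90,395)]))
E
```

```text
clock: 6.68
eef_pos: [496.1, 263.6, 109.3]
eef_rot: [-1.571, 0.001, 0.582]
wrist_force: [-2.5, -1.4, 1.7]
finger_gap: 0.2
```

View pics/6.png

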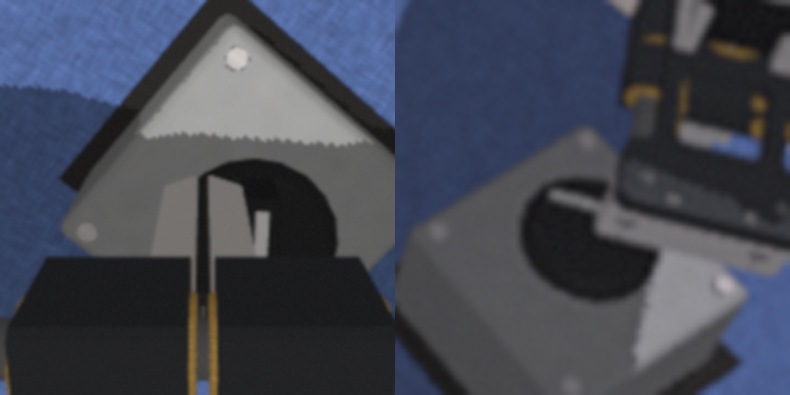

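The bar has turned with the tool (flush against the fingertip). I push about 8° more, then back off away from the bar and lift.

```bash
python3 -m jog '[{"grip":0,"dx":0.14,"dy":0,"dz":0.12,"spin":4},{"grip":0,"dx":0.27,"dy":0,"dz":0.24,"spin":8},{"grip":0,"dx":0.27,"dy":0,"dz":0.24,"spin":8},{"grip":0,"dx":-0.5,"dy":0,"dz":0.35,"spin":8},{"grip":0,"dx":-2,"dy":0,"dz":0.5,"spin":8},{"grip":0,"dx":-4,"dy":0,"dz":0.8,"spin":8},{"grip":0,"dx":-4.5,"dy":0,"dz":0.8,"spin":8},{"grip":0,"dx":-4.5,"dy":-3,"dz":0.8,"spin":8},{"grip":0,"dx":-4.5,"dy":-6,"dz":0.8,"spin":8},{"grip":0,"dx":-4.5,"dy":-6,"dz":0.8,"spin":8},{"grip":0,"dx":-4.5,"dy":-6,"dz":0.8,"spin":8}]'
python3 - <<'E'
from h import *
from scipy.spatial.transform import Rotation as Ro
c=cam('top'); b=cam('scene')
f=lambda c,u,v,w,k:cv2.resize(c['color'][v:v+w,u:u+w,::-1],(k,k),interpolation=2)
cv2.imwrite('pics/7.png',np.hstack([f(c,100,205,90,395),f(b,345,190,90,395)]))
for z in(120,112):print([proj(b,(521.5+s*22.3,258.7-s*2.6,z)) for s in(-1,1)])
s=monitor.read_state();print(s['eef_pos'],s['eef_rot'],s['joints'])
print(Ro.from_euler('xyz',s['eef_rot']).as_matrix().T@(np.array([476.8,-214,100])-s['eef_pos']))
E
```

```text
clock: 8.15
eef_pos: [454.2, 245.3, 168.5]
eef_rot: [-1.571, 0.001, 0.442]
wrist_force: [1.4, -0.4, -0.8]
finger_gap: 0.2
[array([401.64191858, 231.66559264]), array([383.85888328, 242.94064498])]
[array([400.58662828, 233.74385688]), array([382.92198705, 244.9659136 ])]
[454.04933409 245.25666124 168.14089713] [-1.57077098  0.0016783   0.44160524] [ 4.24272148e-01  2.68439700e-01  1.67105753e+00 -4.01292420e-06
  1.20377392e+00 -1.73316317e-02]
[-175.59955506   68.42493224 -424.92385254]
```

View pics/7.png

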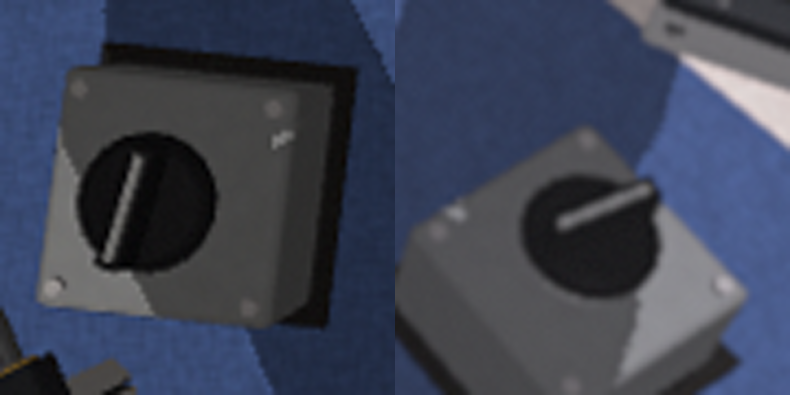

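```bash
cat > tri.py <<'E'
from h import *
def ends(c,box):
    u,v,w,h=box; I=c['color'][v:v+h,u:u+w].max(2).astype(np.uint8)
    t,_=cv2.threshold(I,0,255,cv2.THRESH_OTSU); 
    return I
def centre(c,p0,r=16):
    u,v=(np.array(p0)-r).astype(int); I=c['color'][v:v+2*r,u:u+2*r].max(2).astype(np.uint8)
    T=cv2.morphologyEx(I,cv2.MORPH_TOPHAT,np.ones((7,7),np.uint8)); T[np.hypot(*(np.indices(T.shape)-r))>14]=0
    m=(T>T.max()*.5).astype(np.uint8); n,l,s,ce=cv2.connectedComponentsWithStats(m); i=1+s[1:,4].argmax()
    (x,y),sz,_=cv2.minAreaRect(np.argwhere(l==i)[:,::-1].astype(np.float32)); return np.array([x+u,y+v]),sz,s[i]
a=cam('top');b=cam('scene')
qa,sa,_=centre(a,(128,252)); qb,sb,_=centre(b,(393,237))
M=[np.c_[c['R'],c['t']] for c in(a,b)]; n=[((q-[c['cx'],c['cy']])/c['f']) for c,q in((a,qa),(b,qb))]
X=cv2.triangulatePoints(M[0],M[1],n[0].reshape(2,1),n[1].reshape(2,1)); print(qa,sa,qb,sb,(X[:3]/X[3]).ravel(),monitor.read_state()['clock'])
print([proj(b,ray(a,*qa,z)) for z in(112,118,120)])
E
python3 tri.py; python3 -m jog '[{"grip":0,"dx":0,"dy":0,"dz":0,"spin":0},{"grip":0,"dx":0,"dy":0,"dz":0,"spin":0},{"grip":0,"dx":0,"dy":0,"dz":0,"spin":0},{"grip":0,"dx":0,"dy":0,"dz":0,"spin":0}]'; python3 tri.py
```

```text
[127.49999905 251.99999905] (2.1926448345184326, 24.996152877807617) [391.02586174 237.0603466 ] (3.0200483798980713, 19.695966720581055) [523.13050868 257.38931852 121.42704299] 8.35
[array([393.35241133, 240.36557922]), array([392.96141848, 238.17273168]), array([392.83027084, 237.43720213])]
clock: 8.85
eef_pos: [454.4, 245.4, 169.2]
eef_rot: [-1.571, -0.0, 0.441]
wrist_force: [0.7, -0.4, -0.1]
finger_gap: 1.0
[127.48077106 252.09615326] (2.1572775840759277, 24.71063232421875) [391.8584919  236.74528217] (2.9138574600219727, 20.591259002685547) [522.44156283 257.68293176 121.9765559 ] 8.95
[array([393.42858091, 240.32531393]), array([393.03727661, 238.132763  ]), array([392.90602446, 237.39733271])]
```

The two-view height of the bar top is about 121–122 mm, against 120 mm when out, and the bar is back at its start angle. So the button has sprung out. Next I go over to the reset button.

```bash
python3 -m jog '[{"grip":0,"dx":-9,"dy":0,"dz":-22,"spin":0},{"grip":0,"dx":-17.6,"dy":0,"dz":-42.5,"spin":0},{"grip":0,"dx":-17.6,"dy":0,"dz":-42.5,"spin":0},{"grip":0,"dx":-17.6,"dy":0,"dz":-42.5,"spin":0},{"grip":0,"dx":-17.6,"dy":0,"dz":-42.5,"spin":0},{"grip":0,"dx":-17.6,"dy":0,"dz":-42.5,"spin":0},{"grip":0,"dx":-17.6,"dy":0,"dz":-42.5,"spin":0},{"grip":0,"dx":-17.6,"dy":0,"dz":-42.5,"spin":0},{"grip":0,"dx":-17.6,"dy":0,"dz":-42.5,"spin":0},{"grip":0,"dx":-17.6,"dy":4,"dz":-42.5,"spin":0},{"grip":0,"dx":-17.6,"dy":7,"dz":-42.5,"spin":0},{"grip":0,"dx":-17.6,"dy":7,"dz":-42.5,"spin":0},{"grip":0,"dx":-17.6,"dy":7,"dz":-42.5,"spin":0}]'
python3 - <<'E'
from h import *
c=cam('wrist'); b=cam('scene')
f=lambda c,u,v,w,k:cv2.resize(c['color'][v:v+w,u:u+w,::-1],(k,k),interpolation=2)
cv2.imwrite('pics/8.png',np.hstack([f(c,156,100,200,395),f(b,210,65,90,395)]))
print(monitor.read_state()['eef_pos'])
E
```

```text
clock: 10.58
eef_pos: [477.4, -213.7, 100.6]
eef_rot: [-1.572, -0.001, 0.442]
wrist_force: [0.1, -0.2, 0.5]
finger_gap: 0.6
[ 477.46431865 -213.98231835  100.71505347]
```

View pics/8.png

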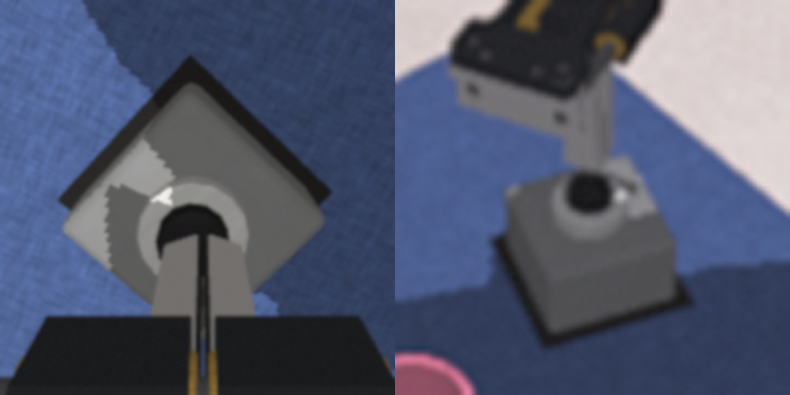

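The wrist view puts the button centre around 2 mm to the -x side of the tips, so I shift by 1.5 mm. Then I press.

```bash
python3 -m jog '[{"grip":0,"dx":-0.15,"dy":1,"dz":0,"spin":0},{"grip":0,"dx":-0.15,"dy":1.8,"dz":0,"spin":0},{"grip":0,"dx":-0.15,"dy":2.1,"dz":0,"spin":0},{"grip":0,"dx":-0.15,"dy":2.4,"dz":0,"spin":0},{"grip":0,"dx":-0.15,"dy":2.6,"dz":0,"spin":0},{"grip":0,"dx":-0.15,"dy":2.65,"dz":0,"spin":0},{"grip":0,"dx":-0.15,"dy":2.65,"dz":0,"spin":0}]'
python3 -m jog '[{"grip":0,"dx":0,"dy":0.05,"dz":0,"spin":0},{"grip":0,"dx":0,"dy":0.1,"dz":0,"spin":0},{"grip":0,"dx":0,"dy":0.1,"dz":0,"spin":0},{"grip":0,"dx":0,"dy":0.1,"dz":0,"spin":0}]'
```

```text
clock: 11.55
eef_pos: [475.4, -214.7, 74.0]
eef_rot: [-1.571, 0.0, 0.441]
wrist_force: [-8.9, 4.8, 19.8]
finger_gap: 0.8
clock: 12.05
eef_pos: [475.5, -214.7, 73.8]
eef_rot: [-1.571, -0.0, 0.442]
wrist_force: [-13.9, 6.8, 29.8]
finger_gap: 0.7
```

Firm stop at tip height 65.8 mm (6 mm in). I release and lift clear.

```bash
python3 -m jog '[{"grip":0,"dx":0,"dy":-0.4,"dz":0,"spin":0},{"grip":0,"dx":0,"dy":-2,"dz":0,"spin":0},{"grip":0,"dx":0,"dy":-6,"dz":0,"spin":0},{"grip":0,"dx":0,"dy":-11,"dz":0,"spin":0},{"grip":0,"dx":0,"dy":-11,"dz":0,"spin":0},{"grip":0,"dx":0,"dy":-11,"dz":0,"spin":0},{"grip":0,"dx":0,"dy":-11,"dz":0,"spin":0},{"grip":0,"dx":0,"dy":-11,"dz":0,"spin":0}]'
python3 tri.py
python3 - <<'E'
from h import *
b=cam('scene')
cv2.imwrite('pics/9.png',cv2.resize(b['color'][:,:,::-1],(768,576),interpolation=2))
E
```

```text
clock: 13.05
eef_pos: [475.2, -214.5, 180.9]
eef_rot: [-1.57, 0.001, 0.441]
wrist_force: [-0.9, 0.3, 0.2]
finger_gap: 0.5
[127.41891861 251.98648643] (2.1371867656707764, 24.49544906616211) [391.87692165 236.78461552] (2.9768331050872803, 20.589765548706055) [522.62279816 257.77135779 122.13364377] 13.15
[array([393.40479405, 240.42864252]), array([393.01353624, 238.23531764]), array([392.88229979, 237.49962838])]
```

View pics/9.png

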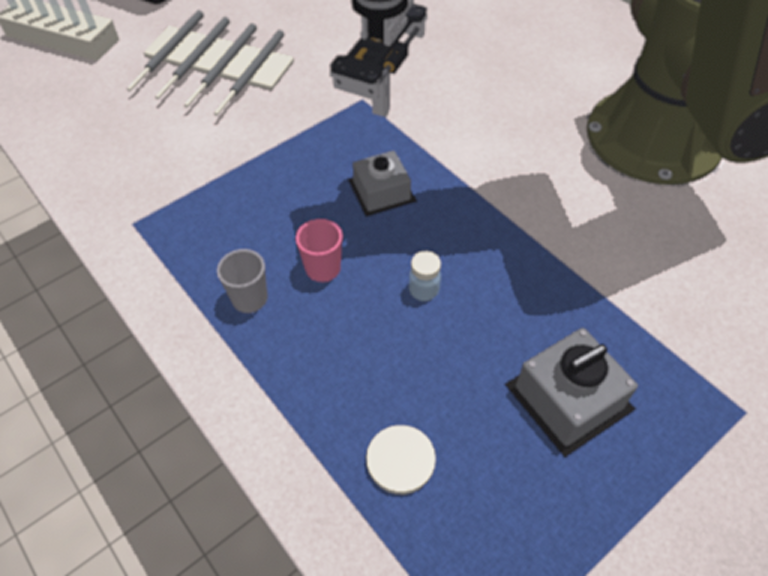

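The mushroom looks exactly as at the start (585,365), the reset button is up (381,163), the cup, jar and dish are where they were, and the robot is clear.

```bash
python3 -c "
from cell import ticket; print(ticket.sign_off())"
```

```text
the job is handed in; nothing more can be done
None
```

I did the stop-button check in the order you asked and handed it in at about 13 s on the robot's clock; the sign-off gave no verdict.

- **Stop button pressed:** I pushed the mushroom in with the closed fingertips until it met the hard stop, at 11.7 N. I took it as latched because the next picture showed it staying down.
- **Twisted out:** I pushed the bar's near end clockwise by about 58° (1.0 rad) with the fingertips, then backed off before lifting. A two-view measurement put the bar's top at about 122 mm, against 120 mm when out and 112 mm when latched. The bar was back at its starting angle.
- **Reset pressed:** The fingertips reached 65.8 mm, which is 6 mm in, against a firm stop, and then I lifted off. The force there reached about 30 N vertically and 15 N sideways, well over the button's 5 N spring because I pushed into the stop. The sideways part was not explained. In the last picture the button is up again.
- **Surroundings:** The last picture shows the jar, cup and dish where they were, and the arm clear of everything.

One reading disagreed: at the reset button the wrist camera put its centre about 2 mm from where the other cameras did. I moved 1.5 mm towards the wrist camera's position before pressing.

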